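# Make up two sampling kits for 18-litre cans

### The job

Make up the two can-sampling kits from the stock on the bench. In the tray with the spring clips go the torch, pressed fully home into both clips, the amber bottle standing in the narrow pocket and the white can cap lying flat, top up, in the wide pocket; in the tray without clips go the steel scoop, lying flat in the long lane, and the glass jar, standing in the empty wide pocket. Do not knock over the wash bottle that stands among the stock.

Things in the scene. Friction and masses are not known exactly. Their poses are not given: they have to be found in the camera images.
- clip_tray: blue tray with two steel clips, fixed, 160 (x) x 220 (y) x 12 mm high; origin: centre of underside, -x side to the robot. Floor, walls, dividers 3 mm thick, walls 12 high. Inside: at the far side a long lane 63 (x) x 214 (y), centre (45.5, 0), with the clips; at the near side a narrow pocket 88 (x) x 90 (y), centre (-33, -62), and a wide pocket 88 x 121, centre (-33, 46.5) mm, both empty
- clip_mid (a point): midway between the clip tray's two sprung tool clips, where the axis of a torch fully home lies, 32 mm above the bench; y runs along the lane. Clips at y = -34 and +34 mm, 12 mm wide; mouths face up, 38 mm wide at 52 mm above the bench, narrowing to 20 mm at 41 mm. Pushed down between the jaws (about 8 N) a torch springs them open; they close over it. Barrel then rests on stand-offs
- plain_tray: blue tray without clips, fixed; same moulding, sizes, origin and axes as the clip tray: long lane (63 x 214 mm, centre x 45.5, y 0) at the far side, empty; wide pocket (88 x 121, centre x -33, y 46.5) empty; the narrow pocket (centre x -33, y -62) already holds a fixed pad of white labels, its top 21 mm above the bench. Floor 3 mm thick, walls 12 mm high
- torch_mid (a point): aluminium hand torch, 160 mm long, lying; round barrel 26 mm across with dark rings, six-sided head (28 mm long) and tail (12 mm long) 32 mm across flats. This point: middle of its length, on the axis, 16 mm above the bench at the start; x runs along it to the head. Bare barrel from x = -68 to +52 mm: the clips grip there, 34 mm each side of this point. Either end may point either way. 110 to 180 g
- scoop_mid (a point): steel sampling scoop, 156 mm long, resting on its flat bowl (56 long, 42 wide, up to 38 mm high, open in front); round handle 14 mm thick, its axis 30 mm above the underside. This point: middle of the length, on the handle's axis; x runs to the bowl, which spans x = +22 to +78 mm; handle ends at x = -78 mm. The bowl is the heavier end. May point either way along the lane. 90 g
- bottle_mid (a point): amber glass bottle with narrow black screw cap, 42 mm diameter, 80 mm high (straight sides up to 54 mm; cap 25 mm across), standing. This point: on its axis, 40 mm above its underside; z up the axis. 75 to 155 g
- cap_mid (a point): white ribbed plastic screw cap of an 18-litre can: a low disc 54 mm across (56 at the foot), 28 mm high, with a small pull bail on top (3 mm more), lying top up. This point: on its axis, 14 mm above its underside; z up. 30 g
- jar_mid (a point): clear glass jar with an aluminium screw lid as wide as itself, 55 mm diameter, 60 mm high, standing. This point: on its axis, 30 mm above its underside; z up. 95 to 200 g
- wash_mid (a point): grey plastic wash bottle with white cap and bent white spout, 48 mm diameter, 98 mm high to the cap, 125 mm with the spout, standing among the stock; not part of a kit. This point: on its axis, 49 mm above its underside; z up. Must not be knocked over
Not all that is in view belongs to the job. There is more than one size of the part that bears jar_mid; the job needs the smallest.

How it is judged:
By the outcome, as a careful person would: the job done as asked, in the order asked, and still so for the second after the job is handed in, with the robot touching nothing.
It also fails if it takes over 134 s, if anything falls off the work surface, if the arm or the gripper's body presses on something with over 40 N, if the wrist force passes 120 N, or if a joint passes its speed limit or range.

### The arm

A 6-joint arm with a two-finger parallel gripper is mounted at the origin on the work surface. World frame = base frame: x ahead of the robot, y to its left, z up, the work surface at z = 0. Lengths are in m, angles in rad, forces in N, time in s.
With the tool pointing down it reaches from about 0.35 to 0.975 m from the base axis. Payload 4.9 kg.
Tool frame: the origin (TCP) lies between the finger pads; the fingertips stand 19 mm ahead of it and the grasp point (between the pads) is the TCP; z points along the fingers, y is the line along which they close (so a half turn about z gives the same grasp; the last joint's range is limited). The gripper opens to 85 mm and grips with 20 to 120 N. Pads are 22 mm wide; open, the fingers measure 114 mm over their backs; the gripper's body (76 mm by 85 mm) begins 54 mm behind the grasp point. The pads swing forward as they close: fully open they stand 13 mm farther back than shut.
Start: joints at [0.996, 0.053, 1.613, -0, 1.476, -0.119], TCP at [0.275, 0.561, 0.25] pointing down, gripper open.
Joint ranges: [-3.01, 3.01], [-1.01, 2.22], [0.06, 2.58], [-1.02, 4.17], [0.09, 2.62], [-3.14, 3.14]. Speed limits (rad/s): [2.57, 2.57, 3.14, 3.14, 3.14, 3.14].

### API

Orientations are given as [roll, pitch, yaw] about the fixed x, y, z axes, in that order (R = Rz(yaw) Ry(pitch) Rx(roll)).
In Python, from bench import * gives the robot as it stands.
- The arm moves only by the tool drive_tool, never from a script. Its argument "commands" is a list of rows, each an object with "jaw": the opening, from 0 (shut) to 1 (fully open); "dp": the shift along the tool's x, y, z in m, a list of three; "turn": the turn, a rotation vector about the tool's x, y, z in rad, a list of three. In form: [{"jaw": jaw, "dp": [tx, ty, tz], "turn": [wx, wy, wz]}, ...]. A call has 1 to 12 rows; each row shifts and turns the commanded pose from where the row before left it, along the tool's axes as they then stand; what a row does not reach is not made up. A row lasts 1/12 s, in which the tool goes at most 41.7 mm and 7.16 degrees, less where a joint would pass 70% of its speed; a pose out of reach is approached as far as the arm can. A call is refused whole if a number of a shift passes 0.0417 or a number of a turn 0.125, either way. A call with a gripper value outside its range is refused whole. The fingers move at their own pace and stop on an object; "squeeze" is the grip in N (left out, the last holds). Time passes only in rows, so rows that do not move let the fingers close. It gives the time, the measured TCP pose, the force, the opening and the grip force at its end, in the units of the state.
- get_obs(): the state, without advancing time (a new reading comes with each control period).
- capture(name): name is "side" or "top"; returns the picture (400x640x3 uint8, red, green, blue); there is no depth.
- get_calibration(name): a dict with "fx", "fy", "cx", "cy" (pixels), "dist" ([k1, k2, p1, p2, k3] as OpenCV has them; the pictures are not rectified), "R" (3x3) and "t" (3): a world point X has camera coordinates R X + t. Camera axes: x right, y down, z forward; pixel columns grow to the right and rows downward; lengths in m; the calibration is good to about 2 mm. A picture is of the moment at which its call begins. get_calibration takes no time and is no camera call.
- finish_job(): hands the job in; it is judged then, once.
The state is a dict: "t": time; "q": joint angles; "joint_vel": joint speeds; "joint_efforts": joint torques, N m; "tcp_pos": TCP position; "ee_rot": TCP orientation; "contact_force": force on the tool from outside, world axes, zero at the start; "torque": the same for the moment, N m; "width": finger opening in m; "gripper_force": force on a finger pad.
Only numpy, scipy, OpenCV 4.12 (cv2) and the standard library are available. Lean on these libraries where they do the work, as an engineer would, in place of code of your own. Each camera call takes 0.05 s, during which the arm holds its last target. There are 200 camera calls.

## Working session

There is one attempt and no reset: what is moved stays moved. The work goes in short steps, Python scripts to look and compute and a tool call to move; the robot and the scene stay as the last step left them, time stands still between calls to the robot, and variables do not carry over. Pictures are saved under pics/ and viewed, at most 14 in all, crops included, and the job is handed in when it is done.

Besides the shell and the picture viewer there is one more tool, called after "Request:" as name(argument=value, ...), one argument or row to a line, values as JSON. drive_tool: Moves the arm, as the interface text tells. Its arguments: {"type":"object","properties":{"commands":{"type":"array","items":{"type":"object","properties":{"jaw":{"type":"number"},"dp":{"type":"array","items":{"type":"number"}},"turn":{"type":"array","items":{"type":"number"}}}}},"squeeze":{"type":"number"}},"required":["commands"]}

```bash
mkdir -p pics; ls; python3 - <<'E'
from bench import *
import cv2
for n in("side","top"):
    c=get_calibration(n);print(n,c)
    cv2.imwrite(f"pics/{n}0.png",capture(n)[:,:,::-1])
print(get_obs())
E
```

```text
pics
side {'fx': 472.0104120853109, 'fy': 472.0104120853109, 'cx': 311.6121875542557, 'cy': 189.84400834522714, 'dist': array([-0.1009184,  0.       ,  0.       ,  0.       ,  0.       ]), 'R': array([[ 0.99960146, -0.02234421,  0.01725283],
       [ 0.00216042, -0.54881352, -0.83594201],
       [ 0.02814705,  0.83564613, -0.54854652]]), 't': array([-0.49381183,  0.04468774,  1.24163024])}
top {'fx': 485.70806580476517, 'fy': 485.70806580476517, 'cx': 312.77429529124026, 'cy': 208.04301296515743, 'dist': array([-0.13629046,  0.        ,  0.        ,  0.        ,  0.        ]), 'R': array([[ 0.0171396 , -0.99983316,  0.0063158 ],
       [-0.98329454, -0.01800026, -0.18112933],
       [ 0.18121279, -0.0031058 , -0.98343901]]), 't': array([-0.02200851,  0.49232213,  1.22774554])}
{'t': 0.1, 'q': array([ 9.95998321e-01,  5.32713746e-02,  1.61415324e+00,  3.57956147e-05,
        1.47600320e+00, -1.18992135e-01]), 'joint_vel': array([-0.00221712, -0.00146277, -0.0021687 , -0.00180488,  0.00193014,
        0.00093602]), 'joint_efforts': array([ 8.96937718e-05, -3.94905174e+01, -3.71363783e+01, -1.62362512e-04,
        3.84782528e-03,  7.65250775e-06]), 'tcp_pos': array([0.27481458, 0.56075267, 0.24920006]), 'ee_rot': array([-3.13977469e+00, -2.53232007e-04,  2.68578313e+00]), 'contact_force': array([-0.36383895,  0.03768836,  0.14155908]), 'torque': array([ 0.01764327,  0.00954417, -0.05185696]), 'gripper_force': 0.0, 'width': 0.08543329140282606}
```

View pics/side0.png

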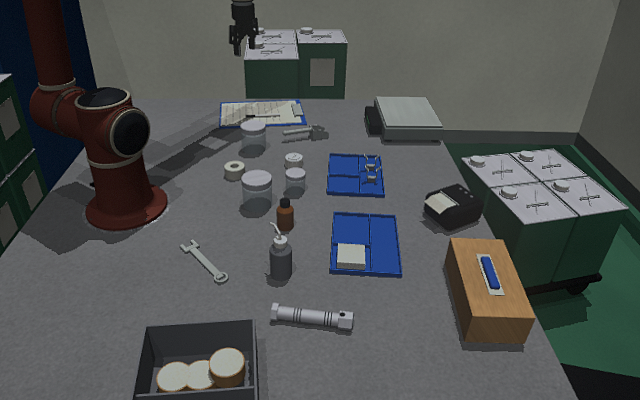

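View pics/top0.png

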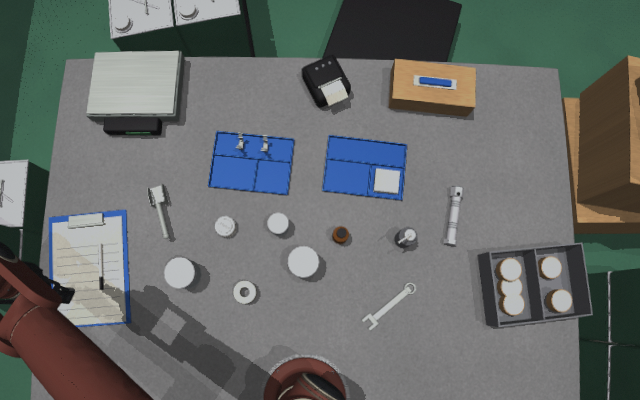

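```bash
cat > h.py <<'E'
import numpy as np, cv2
from bench import *
C={n:get_calibration(n) for n in("side","top")}
def K(c): return np.array([[c["fx"],0,c["cx"]],[0,c["fy"],c["cy"]],[0,0,1.]])
def ray(n,uv):
    c=C[n]; p=cv2.undistortPoints(np.array(uv,float).reshape(-1,1,2),K(c),c["dist"]).reshape(-1,2)
    return -c["R"].T@c["t"], np.c_[p,np.ones(len(p))]@c["R"]
def onz(n,uv,z):
    o,d=ray(n,uv); return o+d*((z-o[2])/d[:,2])[:,None]
def px(n,X):
    c=C[n]; return cv2.projectPoints(np.array(X,float).reshape(-1,1,3),cv2.Rodrigues(c["R"])[0],c["t"],K(c),c["dist"])[0].reshape(-1,2)
def tri(us,ut):
    (o1,d1),(o2,d2)=ray("side",us),ray("top",ut); d1,d2=d1[0],d2[0]
    s=np.linalg.lstsq(np.c_[d1,-d2],o2-o1,rcond=None)[0]
    a,b=o1+s[0]*d1,o2+s[1]*d2; return (a+b)/2,np.linalg.norm(a-b)
E
python3 - <<'E'
from h import *
im=cv2.imread("pics/top0.png"); sd=cv2.imread("pics/side0.png")
print("cams",[-C[n]["R"].T@C[n]["t"] for n in C])
cv2.imwrite("pics/topc.png",cv2.resize(im[120:310,140:480],None,fx=2.35,fy=2.35,interpolation=cv2.INTER_CUBIC))
cv2.imwrite("pics/sidec.png",cv2.resize(sd[110:340,220:420],None,fx=2.6,fy=2.6,interpolation=cv2.INTER_CUBIC))
for n,i in(("top",im),("side",sd)):
    hsv=cv2.cvtColor(i,cv2.COLOR_BGR2HSV)
    m=cv2.inRange(hsv,(108,150,60),(125,255,255)); m=cv2.morphologyEx(m,cv2.MORPH_CLOSE,np.ones((7,7)))
    for c in cv2.findContours(m,0,1)[0]:
        if cv2.contourArea(c)<1500: continue
        P=onz(n,c.reshape(-1,2),.012)[:,:2].astype(np.float32)
        (cx,cy),(w,h),a=cv2.minAreaRect(P*1000); print(n,cv2.boundingRect(c),round(cx),round(cy),round(w,1),round(h,1),round(a,1))
        print(cv2.boxPoints(cv2.minAreaRect(P*1000)).round(1).tolist())
E
```

```text
cams [array([ 0.45857025, -1.0240721 ,  0.72696796]), array([ 0.26199168, -0.00932977,  1.29672583])]
top (323, 135, 84, 65) 617 -154 217.6 160.0 84.2
[[525.9000244140625, -254.39999389648438], [685.0, -270.70001220703125], [707.2000122070312, -54.20000076293945], [548.0, -37.900001525878906]]
top (208, 132, 86, 63) 624 159 219.3 159.1 84.9
[[535.2000122070312, 56.900001525878906], [693.5999755859375, 42.70000076293945], [713.2000122070312, 261.20001220703125], [554.7000122070312, 275.3999938964844]]
side (330, 212, 72, 65) 617 -158 229.0 159.3 84.3
[[526.2999877929688, -264.1000061035156], [684.7999877929688, -280.0], [707.7000122070312, -52.099998474121094], [549.0999755859375, -36.20000076293945]]
side (327, 154, 58, 43) 624 152 230.5 159.7 85.0
[[534.5999755859375, 44.70000076293945], [693.7000122070312, 30.600000381469727], [714.0, 260.29998779296875], [554.9000244140625, 274.29998779296875]]
```

View pics/topc.png

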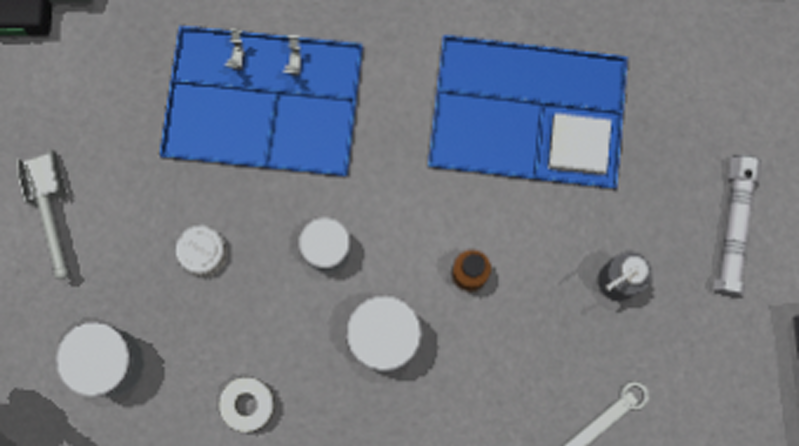

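View pics/sidec.png

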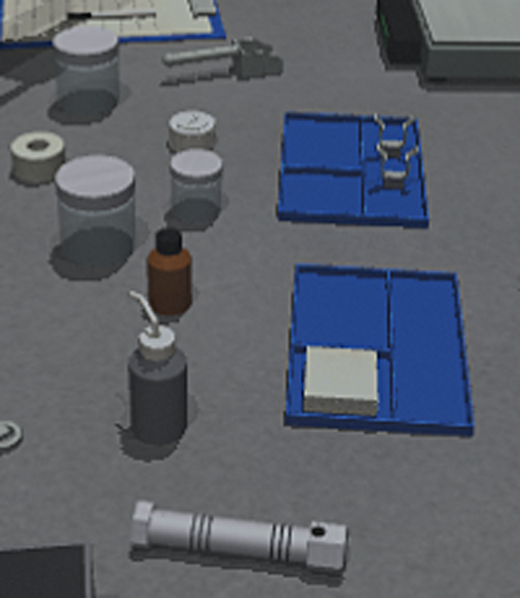

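```bash
python3 - <<'E'
from h import *
im=cv2.imread("pics/top0.png"); sd=cv2.imread("pics/side0.png")
def comps(i,m,roi,amin=25):
    x,y,w,h=roi; k=np.zeros(m.shape,np.uint8); k[y:y+h,x:x+w]=m[y:y+h,x:x+w]
    return [c for c in cv2.findContours(k,0,1)[0] if cv2.contourArea(c)>amin]
ht=cv2.cvtColor(im,cv2.COLOR_BGR2HSV); hs=cv2.cvtColor(sd,cv2.COLOR_BGR2HSV)
mt=cv2.inRange(ht,(0,0,140),(180,70,255)); ms=cv2.inRange(hs,(0,0,135),(180,70,255))
print("TOP");
for nm,roi,z in(("jar",(262,205,32,36),.06),("cap",(212,212,28,28),.028),("bottlecap",(325,220,32,30),.08)):
    m=mt if nm!="bottlecap" else cv2.inRange(ht,(0,0,0),(180,255,45))
    for c in comps(im,m,roi,15):
        M=cv2.moments(c); u=(M["m10"]/M["m00"],M["m01"]/M["m00"]); P=onz("top",c.reshape(-1,2),z)
        r=cv2.minEnclosingCircle((P[:,:2]*1000).astype(np.float32))
        print(nm,np.round(u,1),onz("top",u,z)[0].round(4),np.round(r[0],1),round(2*r[1],1),cv2.contourArea(c))
for nm,roi in(("torch",(435,175,40,80)),("scoop",(140,178,45,65)),("clips",(230,130,45,35))):
    for c in comps(im,mt if nm!="scoop" else cv2.inRange(ht,(0,0,125),(180,70,255)),roi,8):
        z={"torch":.02,"scoop":.03,"clips":.045}[nm]
        P=(onz("top",c.reshape(-1,2),z)[:,:2]*1000).astype(np.float32)
        r=cv2.minAreaRect(P); print(nm,cv2.boundingRect(c),[np.round(a,1) for a in r],cv2.boxPoints(r).round(0).tolist())
# amber in both
for n,h in(("top",ht),("side",hs)):
    m=cv2.inRange(h,(3,130,40),(18,255,255)); 
    for c in comps(im,m,(325,215,35,40) if n=="top" else (268,190,35,50)):
        print("amber",n,cv2.boundingRect(c))
print("SIDE")
for nm,roi in(("torch",(262,298,100,40)),("jar",(280,163,32,35)),("cap",(280,148,28,15)),("scoop",(275,118,60,30)),("clips",(355,150,35,40)),("washcap",(265,225,30,30))):
    for c in comps(sd,ms,roi,8):
        M=cv2.moments(c); print(nm,cv2.boundingRect(c),np.round((M["m10"]/M["m00"],M["m01"]/M["m00"]),1),cv2.contourArea(c))
d=cv2.inRange(hs,(0,0,0),(180,255,40))
for c in comps(sd,d,(275,190,22,20),8): print("bcap side",cv2.boundingRect(c))
cv2.imwrite("pics/m.png",np.hstack([cv2.resize(im[170:250,140:190],None,fx=7,fy=7,interpolation=cv2.INTER_CUBIC),cv2.resize(im[175:255,430:480],None,fx=7,fy=7,interpolation=cv2.INTER_CUBIC)]))
E
```

```text
TOP
jar [277.4 222.5] [0.4504 0.0772 0.06  ] [450.8  76.9] 56.0 328.0
cap [224.3 225.4] [0.4447 0.2202 0.028 ] [445.4 221. ] 55.3 296.0
torch (447, 186, 16, 58) [array([ 486.9, -396.9]), array([ 23.5, 158.8]), np.float64(80.4)] [[407.0, -395.0], [563.0, -422.0], [567.0, -399.0], [411.0, -372.0]]
scoop (140, 178, 45, 65) [array([484., 392.]), array([180.5, 122.7]), np.float64(3.8)] [[390.0, 447.0], [398.0, 325.0], [578.0, 337.0], [570.0, 459.0]]
clips (261, 143, 7, 8) [array([657.4, 120.7]), array([12.3, 22.2]), np.float64(66.4)] [[645.0, 120.0], [665.0, 111.0], [670.0, 122.0], [650.0, 131.0]]
clips (238, 140, 5, 8) [array([666.1, 186.1]), array([20.1, 10.8]), np.float64(2.8)] [[656.0, 191.0], [656.0, 180.0], [676.0, 181.0], [676.0, 192.0]]
amber top (333, 227, 16, 16)
amber side (277, 206, 16, 8)
SIDE
torch (332, 310, 21, 11) [342.  315.5] 100.0
torch (301, 309, 24, 11) [312.4 313.8] 154.0
torch (271, 303, 23, 13) [282.6 309.3] 134.5
jar (286, 168, 19, 10) [295.1 172.2] 128.5
cap (285, 153, 18, 8) [293.4 156.5] 97.5
scoop (284, 128, 27, 5) [297.2 129.6] 16.0
scoop (275, 118, 27, 6) [287.  120.2] 111.0
washcap (274, 235, 13, 9) [280.8 239.8] 51.5
bcap side (280, 198, 10, 10)
```

View pics/m.png

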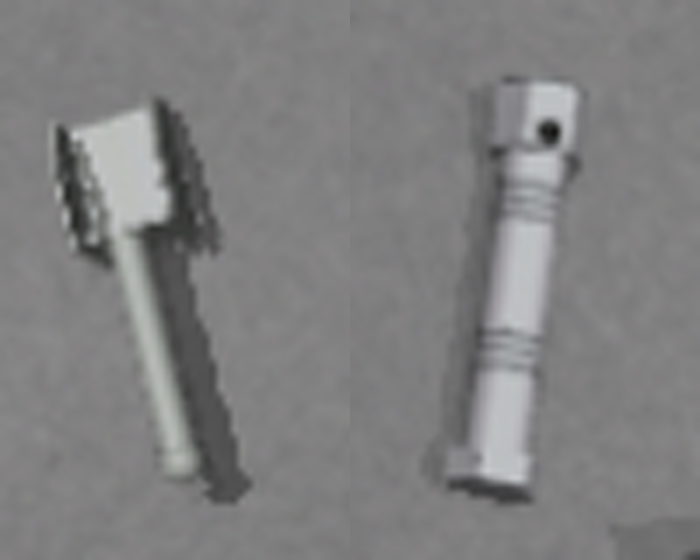

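```bash
python3 - <<'E'
from h import *
r=lambda a:np.round(a,4)
print("torch pts z.016",r(onz("top",[(456.9,191.4),(455,210.7),(451.9,235),(457,186.8),(449.9,243.5)],.016)))
# side: torch body edge pts from side crop (2.6x, origin 220,110): ends centre
f=lambda u,v:(220+u/2.6,110+v/2.6)
print("torch side z.016",r(onz("side",[f(135,524),f(345,545)],.016)))
print("scoop handle end,junction,bowl far", r(onz("top",[(165.7,235.5),(157.9,203)],.03)), r(onz("top",[(156.3,186)],.038)))
print("scoop side handle end",r(onz("side",[f(166,60),f(240,47)],.03)))
print("jar side lid",r(onz("side",[f(196,163)],.06)),"cap side",r(onz("side",[f(193,125)],.028)))
print("bottle top amber",r(onz("top",[(340.6,234.8)],.05)),"cap top", r(onz("top",[(140+473/2.35,120+265/2.35)],.08)))
print("bottle side cap",r(onz("side",[f(168.5,236)],.08)))
t=lambda u,v:(140+u/2.35,120+v/2.35)
print("bigjar1 tri",tri(f(96,175),t(384,333)),"bigjar2",tri(f(87,40),t(92,358)))
print("wash tri cap",tri(f(157,338),t(635,268)))
for z in(.04,.045,.052): print("clips z",z,r(onz("top",[(240.4,142),(264.6,144)],z)))
for T,c,a in(("clip",(.6243,.158),-.088),("plain",(.617,-.154),-.101)):
    R=np.array([[np.cos(a),-np.sin(a)],[np.sin(a),np.cos(a)]])
    for k,p in dict(lane=(45.5,0),narrow=(-33,-62),wide=(-33,46.5),c1=(45.5,-34),c2=(45.5,34)).items(): print(T,k,r(np.array(c)+R@np.array(p)/1000))
for z in (.04,.052):
  print("clip px expected", px("top",[(.6666,.1201,z),(.6726,.1879,z)]).round(1).tolist(), px("side",[(.6666,.1201,z),(.6726,.1879,z)]).round(1).tolist())
E
```

```text
torch pts z.016 [[ 0.5515 -0.4071  0.016 ]
 [ 0.4977 -0.3997  0.016 ]
 [ 0.4311 -0.3889  0.016 ]
 [ 0.5645 -0.4079  0.016 ]
 [ 0.408  -0.3827  0.016 ]]
torch side z.016 [[ 0.4067 -0.38    0.016 ]
 [ 0.5649 -0.402   0.016 ]]
scoop handle end,junction,bowl far [[0.4142 0.3757 0.03  ]
 [0.5016 0.4034 0.03  ]] [[0.5466 0.4089 0.038 ]]
scoop side handle end [[0.4104 0.3782 0.03  ]
 [0.5052 0.417  0.03  ]]
jar side lid [[0.4505 0.077  0.06  ]] cap side [[0.446  0.2145 0.028 ]]
bottle top amber [[ 0.4227 -0.0864  0.05  ]] cap top [[ 0.424  -0.0863  0.08  ]]
bottle side cap [[ 0.4261 -0.0867  0.08  ]]
bigjar1 tri (array([0.35050736, 0.00806034, 0.08730634]), np.float64(0.003374704478170554)) bigjar2 (array([0.31665535, 0.31855178, 0.08586171]), np.float64(0.0024841397589512528))
wash tri cap (array([ 0.42120881, -0.25795921,  0.09862236]), np.float64(0.00022952789022074964))
clips z 0.04 [[0.672  0.186  0.04  ]
 [0.6673 0.12   0.04  ]]
clips z 0.045 [[0.6704 0.1853 0.045 ]
 [0.6657 0.1195 0.045 ]]
clips z 0.052 [[0.6681 0.1842 0.052 ]
 [0.6634 0.1188 0.052 ]]
clip lane [0.6696 0.154 ]
clip narrow [0.586  0.0991]
clip wide [0.5955 0.2072]
clip c1 [0.6666 0.1201]
clip c2 [0.6726 0.1879]
plain lane [ 0.6623 -0.1586]
plain narrow [ 0.5779 -0.2124]
plain wide [ 0.5889 -0.1044]
plain c1 [ 0.6588 -0.1924]
plain c2 [ 0.6657 -0.1248]
clip px expected [[264.6, 144.2], [239.7, 141.8]] [[371.6, 171.1], [370.7, 159.3]]
clip px expected [[264.2, 142.9], [239.1, 140.4]] [[372.0, 167.5], [371.0, 155.8]]
```

```bash
python3 - <<'E'
import cv2,numpy as np
a=cv2.imread("pics/top0.png")[125:170,225:290]; b=cv2.imread("pics/side0.png")[148:193,345:400]
z=lambda i,k:cv2.resize(i,None,fx=k,fy=k,interpolation=cv2.INTER_NEAREST)
cv2.imwrite("pics/cl.png",np.hstack([z(a,6),z(b,6)]))
E
```

```text
(no output)
```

View pics/cl.png

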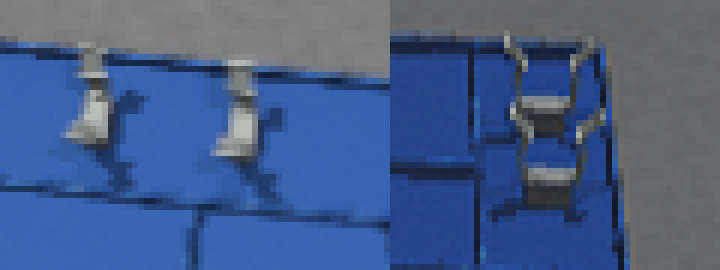

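Request:
drive_tool(
  commands=[
    {"jaw": 1,"dp": [0,0,0],"turn": [0,0,-0.1]},
    {"jaw": 1,"dp": [0,0,0],"turn": [0,0,-0.1]},
    {"jaw": 1,"dp": [0,0,0],"turn": [0,0,-0.1]},
    {"jaw": 1,"dp": [-0.0256,-0.0309,0],"turn": [0,0,0]},
    {"jaw": 1,"dp": [-0.0256,-0.0309,0],"turn": [0,0,0]},
    {"jaw": 1,"dp": [-0.0256,-0.0309,0],"turn": [0,0,0]},
    {"jaw": 1,"dp": [-0.0256,-0.0309,0],"turn": [0,0,0]},
    {"jaw": 1,"dp": [-0.0256,-0.0309,0],"turn": [0,0,0]},
    {"jaw": 1,"dp": [-0.0256,-0.0309,0],"turn": [0,0,0]},
    {"jaw": 1,"dp": [-0.0256,-0.0309,0],"turn": [0,0,0]},
    {"jaw": 1,"dp": [-0.0256,-0.0309,0],"turn": [0,0,0]},
    {"jaw": 1,"dp": [-0.0256,-0.0309,0],"turn": [0,0,0]},
  ],
  squeeze=60,
)

```text
t: 1.1
tcp_pos: [0.4599, 0.2488, 0.2499]
ee_rot: [-3.141, -0.0, 2.986]
contact_force: [0.1, 0.2, -0.1]
width: 0.0853
gripper_force: 0.0
```

Request:
drive_tool(
  commands=[
    {"jaw": 1,"dp": [-0.0078,-0.0396,0],"turn": [0,0,0]},
    {"jaw": 1,"dp": [-0.0078,-0.0396,0],"turn": [0,0,0]},
    {"jaw": 1,"dp": [-0.0078,-0.0396,0],"turn": [0,0,0]},
    {"jaw": 1,"dp": [-0.0078,-0.0396,0],"turn": [0,0,0]},
    {"jaw": 1,"dp": [-0.0078,-0.0396,0],"turn": [0,0,0]},
    {"jaw": 1,"dp": [-0.0078,-0.0396,0],"turn": [0,0,0]},
    {"jaw": 1,"dp": [-0.0078,-0.0396,0],"turn": [0,0,0]},
    {"jaw": 1,"dp": [-0.0078,-0.0396,0],"turn": [0,0,0]},
    {"jaw": 1,"dp": [-0.0078,-0.0396,0],"turn": [0,0,0]},
    {"jaw": 1,"dp": [-0.0078,-0.0396,0],"turn": [0,0,0]},
    {"jaw": 1,"dp": [-0.0078,-0.0396,0],"turn": [0,0,0]},
    {"jaw": 1,"dp": [-0.0078,-0.0396,0],"turn": [0,0,0]},
  ],
)

```text
t: 2.1
tcp_pos: [0.4777, -0.2352, 0.2499]
ee_rot: [3.141, -0.0, 2.985]
contact_force: [0.9, -0.3, 0.3]
width: 0.0854
gripper_force: 0.0
```

Request:
drive_tool(
  commands=[
    {"jaw": 1,"dp": [-0.0078,-0.0396,0],"turn": [0,0,0]},
    {"jaw": 1,"dp": [-0.0078,-0.0396,0],"turn": [0,0,0]},
    {"jaw": 1,"dp": [-0.0078,-0.0396,0],"turn": [0,0,0]},
    {"jaw": 1,"dp": [-0.0078,-0.0396,0],"turn": [0,0,0]},
    {"jaw": 1,"dp": [0,0,0.03],"turn": [0,0,0]},
    {"jaw": 1,"dp": [0,0,0.03],"turn": [0,0,0]},
    {"jaw": 1,"dp": [0,0,0.03],"turn": [0,0,0]},
    {"jaw": 1,"dp": [0,0,0.03],"turn": [0,0,0]},
    {"jaw": 1,"dp": [0,0,0],"turn": [0,0,0]},
    {"jaw": 1,"dp": [0,0,0],"turn": [0,0,0]},
  ],
)

```text
t: 2.93
tcp_pos: [0.4833, -0.3933, 0.1278]
ee_rot: [3.138, -0.004, 2.986]
contact_force: [0.1, 0.5, 1.2]
width: 0.0853
gripper_force: 0.0
```

Request:
drive_tool(
  commands=[
    {"jaw": 1,"dp": [-0.002,-0.002,0.026],"turn": [0,0,0]},
    {"jaw": 1,"dp": [0,0,0.026],"turn": [0,0,0]},
    {"jaw": 1,"dp": [0,0,0.026],"turn": [0,0,0]},
    {"jaw": 1,"dp": [0,0,0.016],"turn": [0,0,0]},
    {"jaw": 0.6,"dp": [0,0,0.01],"turn": [0,0,0]},
    {"jaw": 0,"dp": [0,0,0],"turn": [0,0,0]},
    {"jaw": 0,"dp": [0,0,0],"turn": [0,0,0]},
    {"jaw": 0,"dp": [0,0,0],"turn": [0,0,0]},
    {"jaw": 0,"dp": [0,0,0],"turn": [0,0,0]},
    {"jaw": 0,"dp": [0,0,0],"turn": [0,0,0]},
    {"jaw": 0,"dp": [0,0,0],"turn": [0,0,0]},
    {"jaw": 0,"dp": [0,0,0],"turn": [0,0,0]},
  ],
  squeeze=70,
)

```text
t: 3.93
tcp_pos: [0.4876, -0.3982, 0.0292]
ee_rot: [-3.139, 0.004, 2.986]
contact_force: [0.4, 1.6, 6.1]
width: 0.0234
gripper_force: 69.5
```

```bash
python3 - <<'E'
from h import *
s=capture("side");o=get_obs();print(o["t"],o["tcp_pos"],o["contact_force"],o["width"],o["gripper_force"])
cv2.imwrite("pics/t1.png",cv2.resize(s[270:350,240:380,::-1],None,fx=5,fy=5,interpolation=cv2.INTER_CUBIC))
E
```

```text
3.9833 [ 0.48765635 -0.39826438  0.02919248] [-0.1840606   1.27069572  7.1254795 ] 0.023332569210023583 69.49185848236084
```

View pics/t1.png

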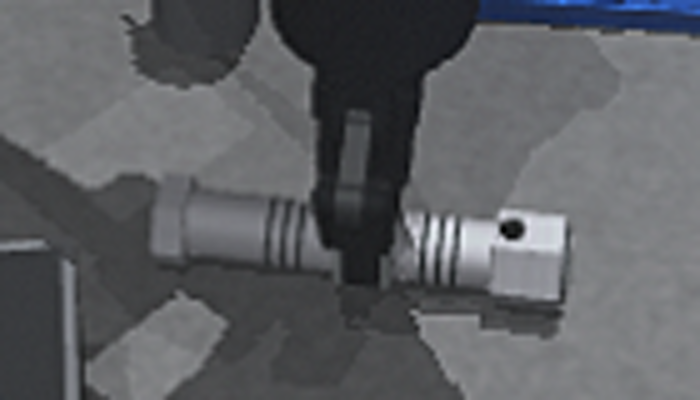

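Request:
drive_tool(
  commands=[
    {"jaw": 0,"dp": [0,0,-0.02],"turn": [0,0,0]},
    {"jaw": 0,"dp": [0,0,-0.04],"turn": [0,0,0]},
    {"jaw": 0,"dp": [0,0,-0.04],"turn": [0,0,0]},
    {"jaw": 0,"dp": [0,0,-0.04],"turn": [0,0,0]},
    {"jaw": 0,"dp": [0,0,-0.01],"turn": [0,0,0.06]},
    {"jaw": 0,"dp": [0,0,-0.01],"turn": [0,0,0.12]},
    {"jaw": 0,"dp": [0,0,-0.01],"turn": [0,0,0.12]},
    {"jaw": 0,"dp": [0,0,-0.01],"turn": [0,0,0.12]},
    {"jaw": 0,"dp": [0,0,-0.01],"turn": [0,0,0.12]},
    {"jaw": 0,"dp": [0,0,-0.01],"turn": [0,0,0.12]},
    {"jaw": 0,"dp": [0,0,-0.01],"turn": [0,0,0.12]},
    {"jaw": 0,"dp": [0,0,-0.01],"turn": [0,0,0.12]},
  ],
)

```text
t: 4.98
tcp_pos: [0.486, -0.3967, 0.2469]
ee_rot: [-3.142, 0.0, 2.08]
contact_force: [0.2, 0.2, -2.0]
width: 0.0231
gripper_force: 68.9
```

Request:
drive_tool(
  commands=[
    {"jaw": 0,"dp": [0,0,0],"turn": [0,0,0.12]},
    {"jaw": 0,"dp": [0,0,0],"turn": [0,0,0.12]},
    {"jaw": 0,"dp": [0,0,0],"turn": [0,0,0.12]},
    {"jaw": 0,"dp": [0,0,0],"turn": [0,0,0.12]},
    {"jaw": 0,"dp": [0,0,0],"turn": [0,0,0.12]},
    {"jaw": 0,"dp": [0.02,0.005,0],"turn": [0,0,0]},
    {"jaw": 0,"dp": [0.039,0.009,0],"turn": [0,0,0]},
    {"jaw": 0,"dp": [0.039,0.009,0],"turn": [0,0,0]},
    {"jaw": 0,"dp": [0.039,0.009,0],"turn": [0,0,0]},
    {"jaw": 0,"dp": [0.039,0.009,0],"turn": [0,0,0]},
    {"jaw": 0,"dp": [0.039,0.009,0],"turn": [0,0,0]},
    {"jaw": 0,"dp": [0.039,0.009,0],"turn": [0,0,0]},
  ],
)

```text
t: 5.98
tcp_pos: [0.5666, -0.1469, 0.2466]
ee_rot: [3.141, 0.0, 1.486]
contact_force: [1.2, -0.7, -1.5]
width: 0.0238
gripper_force: 68.9
```

Request:
drive_tool(
  commands=[
    {"jaw": 0,"dp": [0.039,0.009,0],"turn": [0,0,0]},
    {"jaw": 0,"dp": [0.039,0.009,0],"turn": [0,0,0]},
    {"jaw": 0,"dp": [0.039,0.009,0],"turn": [0,0,0]},
    {"jaw": 0,"dp": [0.039,0.009,0],"turn": [0,0,0]},
    {"jaw": 0,"dp": [0.039,0.009,0],"turn": [0,0,0]},
    {"jaw": 0,"dp": [0.039,0.009,0],"turn": [0,0,0]},
    {"jaw": 0,"dp": [0.039,0.009,0],"turn": [0,0,0]},
    {"jaw": 0,"dp": [0.039,0.009,0],"turn": [0,0,0]},
    {"jaw": 0,"dp": [0,0,0.03],"turn": [0,0,0]},
    {"jaw": 0,"dp": [0,0,0.03],"turn": [0,0,0]},
    {"jaw": 0,"dp": [0,0,0],"turn": [0,0,0]},
    {"jaw": 0,"dp": [0,0,0],"turn": [0,0,0]},
  ],
)

```text
t: 6.98
tcp_pos: [0.663, 0.1558, 0.1836]
ee_rot: [-3.136, 0.001, 1.486]
contact_force: [0.2, -0.3, -0.4]
width: 0.0232
gripper_force: 69.0
```

```bash
python3 - <<'E'
from h import *
s=capture("side");t=capture("top");o=get_obs();print(o["t"],o["tcp_pos"],o["ee_rot"],o["contact_force"],o["width"],o["gripper_force"])
p=o["tcp_pos"];print(px("side",[p]),px("top",[p]))
a=cv2.resize(s[80:200,310:430,::-1],None,fx=3.3,fy=3.3,interpolation=cv2.INTER_CUBIC);b=cv2.resize(t[80:200,190:310,::-1],None,fx=3.3,fy=3.3,interpolation=cv2.INTER_CUBIC)
cv2.imwrite("pics/t2.png",np.hstack([a,b]))
E
```

```text
7.0833 [0.66550092 0.15560705 0.1882291 ] [ 3.13937849e+00 -4.69029660e-04  1.48513207e+00] [ 0.68520957  0.6937066  -1.04380599] 0.023262561365249155 69.04051780700684
[[374.13131131 118.03876041]] [[244.31629256 125.49391947]]
```

View pics/t2.png

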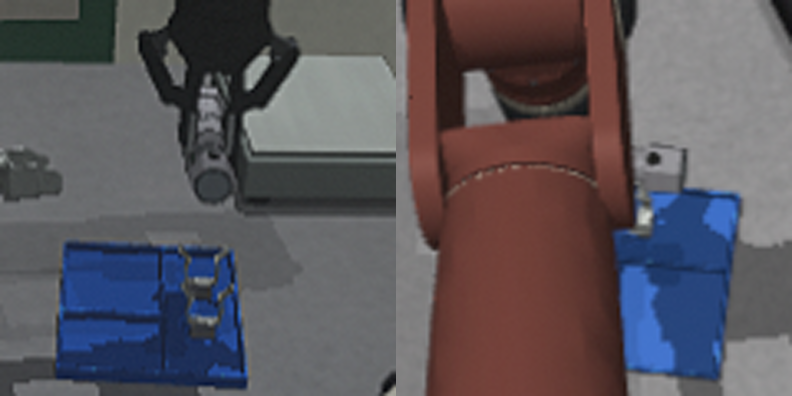

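```bash
python3 - <<'E'
from h import *
print(tri((374.2,136.1),(278.2,131.0)))
o=get_obs();p=o["tcp_pos"];y=o["ee_rot"][2]
d=np.array([np.cos(y),np.sin(y),0]);print("pred head end on tcp axis",p-d*.08)
E
```

```text
(array([0.65671747, 0.07436977, 0.17423214]), np.float64(0.0017024942827798893))
pred head end on tcp axis [0.65865615 0.07590041 0.1882291 ]
```

Request:
drive_tool(
  commands=[
    {"jaw": 0,"dp": [-0.0005,0.003,0.03],"turn": [0,0,0]},
    {"jaw": 0,"dp": [0,0.003,0.03],"turn": [0,0,0]},
    {"jaw": 0,"dp": [0,0,0.025],"turn": [0,0,0]},
    {"jaw": 0,"dp": [0,0,0.015],"turn": [0,0,0]},
    {"jaw": 0,"dp": [0,0,0],"turn": [0,0,0]},
    {"jaw": 0,"dp": [0,0,0],"turn": [0,0,0]},
    {"jaw": 0,"dp": [0,0,0],"turn": [0,0,0]},
  ],
)

```text
t: 7.67
tcp_pos: [0.6726, 0.155, 0.0895]
ee_rot: [3.137, -0.001, 1.486]
contact_force: [0.3, 0.3, -1.6]
width: 0.0233
gripper_force: 69.1
```

```bash
python3 - <<'E'
from h import *
s=capture("side");o=get_obs();print(o["t"],o["tcp_pos"],o["ee_rot"],o["contact_force"])
cv2.imwrite("pics/t3.png",cv2.resize(s[110:200,320:410,::-1],None,fx=6,fy=6,interpolation=cv2.INTER_CUBIC))
E
```

```text
7.7167 [0.67274806 0.15507886 0.08980826] [ 3.13643943e+00 -1.09601213e-03  1.48560152e+00] [ 0.68758942  0.05839916 -1.31583866]
```

View pics/t3.png

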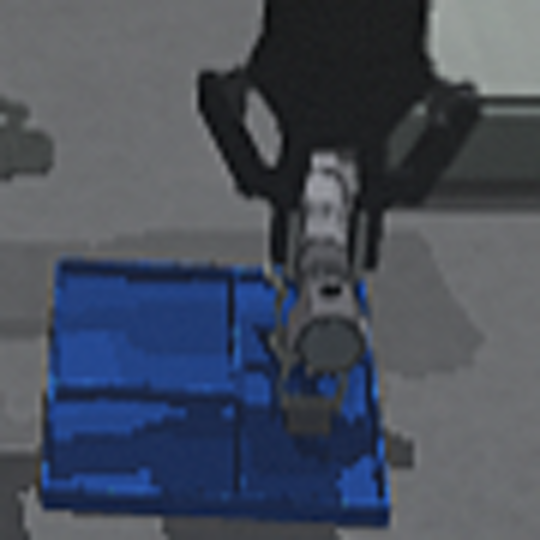

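Request:
drive_tool(
  commands=[
    {"jaw": 0,"dp": [0,-0.002,0.006],"turn": [0,0,0]},
    {"jaw": 0,"dp": [0,0,0.006],"turn": [0,0,0]},
    {"jaw": 0,"dp": [0,0,0.005],"turn": [0,0,0]},
    {"jaw": 0,"dp": [0,0,0.004],"turn": [0,0,0]},
    {"jaw": 0,"dp": [0,0,0.003],"turn": [0,0,0]},
    {"jaw": 0,"dp": [0,0,0],"turn": [0,0,0]},
  ],
)

```text
t: 8.22
tcp_pos: [0.6695, 0.1551, 0.0623]
ee_rot: [3.14, -0.0, 1.486]
contact_force: [2.3, -0.2, -1.2]
width: 0.0231
gripper_force: 69.3
```

Request:
drive_tool(
  commands=[
    {"jaw": 0,"dp": [0,0,0.004],"turn": [0,0,0]},
    {"jaw": 0,"dp": [0,0,0.004],"turn": [0,0,0]},
    {"jaw": 0,"dp": [0,0,0.002],"turn": [0,0,0]},
    {"jaw": 0,"dp": [0,0,0],"turn": [0,0,0]},
  ],
)

```text
t: 8.55
tcp_pos: [0.669, 0.1552, 0.0523]
ee_rot: [3.141, -0.0, 1.486]
contact_force: [1.3, 0.6, 0.8]
width: 0.0231
gripper_force: 69.4
```

Request:
drive_tool(
  commands=[
    {"jaw": 0,"dp": [0,0,0.003],"turn": [0,0,0]},
    {"jaw": 0,"dp": [0,0,0.002],"turn": [0,0,0]},
    {"jaw": 0,"dp": [0,0,0],"turn": [0,0,0]},
  ],
)

```text
t: 8.8
tcp_pos: [0.6687, 0.1549, 0.0463]
ee_rot: [3.141, 0.0, 1.486]
contact_force: [4.3, -0.5, -4.3]
width: 0.0234
gripper_force: 69.1
```

Request:
drive_tool(
  commands=[
    {"jaw": 0,"dp": [0,0,0.002],"turn": [0,0,0]},
    {"jaw": 0,"dp": [0,0,0],"turn": [0,0,0]},
    {"jaw": 0,"dp": [0,0,0],"turn": [0,0,0]},
  ],
)

```text
t: 9.05
tcp_pos: [0.6691, 0.155, 0.0452]
ee_rot: [3.141, 0.0, 1.486]
contact_force: [5.1, 0.1, -2.0]
width: 0.0236
gripper_force: 69.2
```

```bash
python3 - <<'E'
from h import *
s=capture("side");o=get_obs();print(o["t"],o["tcp_pos"],o["ee_rot"],o["contact_force"],o["torque"])
cv2.imwrite("pics/t4.png",cv2.resize(s[130:200,330:400,::-1],None,fx=8,fy=8,interpolation=cv2.INTER_CUBIC))
E
```

```text
9.1 [0.66903203 0.15499518 0.04515028] [3.14068580e+00 5.71720939e-05 1.48571786e+00] [ 4.97888569 -0.80146291 -2.39827149] [-0.08540691 -0.90261629 -0.02457028]
```

View pics/t4.png

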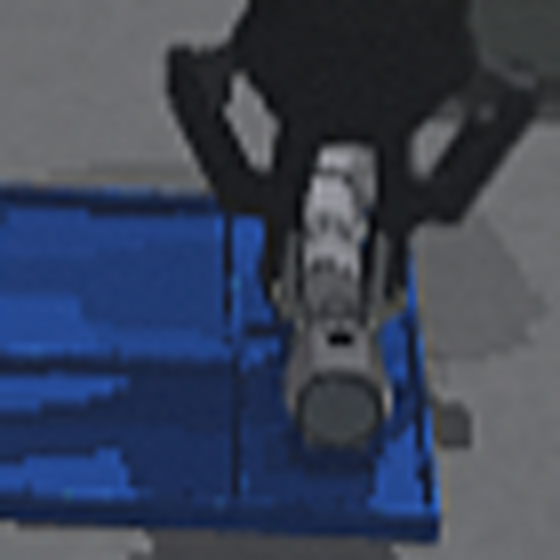

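Request:
drive_tool(
  commands=[
    {"jaw": 0,"dp": [0,0.0015,0.002],"turn": [0,0,0]},
    {"jaw": 0,"dp": [0,0,0],"turn": [0,0,0]},
    {"jaw": 0,"dp": [0,0,0],"turn": [0,0,0]},
  ],
)

```text
t: 9.35
tcp_pos: [0.6698, 0.155, 0.045]
ee_rot: [-3.139, 0.001, 1.486]
contact_force: [-2.4, -1.1, 7.6]
width: 0.0232
gripper_force: 70.3
```

Request:
drive_tool(
  commands=[
    {"jaw": 0,"dp": [0,0,0.002],"turn": [0,0,0]},
    {"jaw": 0,"dp": [0,0,0],"turn": [0,0,0]},
    {"jaw": 0,"dp": [0,0,0],"turn": [0,0,0]},
  ],
)

```text
t: 9.6
tcp_pos: [0.6699, 0.155, 0.045]
ee_rot: [-3.139, 0.001, 1.486]
contact_force: [-7.8, -2.0, 16.9]
width: 0.0231
gripper_force: 71.2
```

Request:
drive_tool(
  commands=[
    {"jaw": 0,"dp": [0,0,-0.002],"turn": [0,0,0]},
    {"jaw": 0.5,"dp": [0,0,0],"turn": [0,0,0]},
    {"jaw": 0.5,"dp": [0,0,0],"turn": [0,0,0]},
    {"jaw": 0.5,"dp": [0,0,0],"turn": [0,0,0]},
    {"jaw": 0.5,"dp": [0,0,0],"turn": [0,0,0]},
    {"jaw": 0.5,"dp": [0,0,-0.01],"turn": [0,0,0]},
    {"jaw": 0.5,"dp": [0,0,-0.02],"turn": [0,0,0]},
    {"jaw": 0.5,"dp": [0,0,-0.04],"turn": [0,0,0]},
    {"jaw": 0.5,"dp": [0,0,-0.04],"turn": [0,0,0]},
    {"jaw": 0.5,"dp": [0,0,-0.04],"turn": [0,0,0]},
  ],
)

```text
t: 10.43
tcp_pos: [0.6695, 0.155, 0.1948]
ee_rot: [-3.14, 0.0, 1.486]
contact_force: [0.4, 0.2, 0.7]
width: 0.0426
gripper_force: 0.0
```

```bash
python3 - <<'E'
from h import *
s=capture("side");t=capture("top");o=get_obs();print(o["t"],o["tcp_pos"],o["ee_rot"],o["contact_force"],o["width"])
a=cv2.resize(s[130:200,320:400,::-1],None,fx=5,fy=5,interpolation=cv2.INTER_CUBIC);b=cv2.resize(t[120:190,210:290,::-1],None,fx=5,fy=5,interpolation=cv2.INTER_CUBIC)
cv2.imwrite("pics/t5.png",np.hstack([a,b]))
# expected end-face centre and ends of home torch axis
a=-.088;R=np.array([[np.cos(a),-np.sin(a)],[np.sin(a),np.cos(a)]])
for y in(-80,80): 
    q=np.r_[np.array([.6248,.1583])+R@np.array([.0455,y/1000]),.032]; print((px("side",[q])-[320,130])*5,(px("top",[q])-[210,120])*5)
E
```

```text
10.5333 [0.67479497 0.15567817 0.20470623] [ 3.12532489 -0.0034954   1.48597909] [ 0.83907315 -0.45826417  0.85575017] 0.04273858634214186
[[261.17006528 260.26721949]] [[357.39717515 133.23968752]]
[[250.08647575 120.76505477]] [[ 67.37568116 104.58612824]]
```

View pics/t5.png

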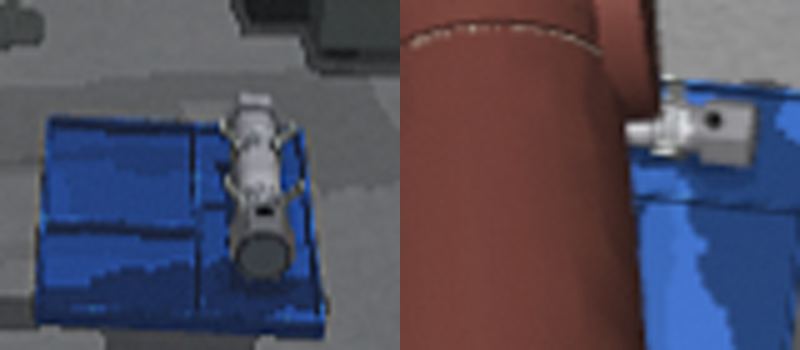

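Request:
drive_tool(
  commands=[
    {"jaw": 0.5,"dp": [-0.0145,-0.0125,0],"turn": [0,0,0]},
    {"jaw": 1,"dp": [-0.029,-0.0249,0],"turn": [0,0,0]},
    {"jaw": 1,"dp": [-0.029,-0.0249,0],"turn": [0,0,0]},
    {"jaw": 1,"dp": [-0.029,-0.0249,0],"turn": [0,0,0]},
    {"jaw": 1,"dp": [-0.029,-0.0249,0],"turn": [0,0,0]},
    {"jaw": 1,"dp": [-0.029,-0.0249,0],"turn": [0,0,0]},
    {"jaw": 1,"dp": [-0.029,-0.0249,0],"turn": [0,0,0]},
    {"jaw": 1,"dp": [-0.029,-0.0249,0],"turn": [0,0,0]},
    {"jaw": 1,"dp": [-0.029,-0.0249,0],"turn": [0,0,0]},
    {"jaw": 1,"dp": [-0.0145,-0.0125,0.01],"turn": [0,0,0]},
    {"jaw": 1,"dp": [0,0,0.025],"turn": [0,0,0]},
    {"jaw": 1,"dp": [0,0,0.025],"turn": [0,0,0]},
  ],
)

```text
t: 11.53
tcp_pos: [0.4251, -0.0874, 0.1347]
ee_rot: [3.137, 0.001, 1.483]
contact_force: [0.6, 0.2, -0.9]
width: 0.0855
gripper_force: 0.0
```

Request:
drive_tool(
  commands=[
    {"jaw": 1,"dp": [0,0,0.02],"turn": [0,0,0]},
    {"jaw": 1,"dp": [0,0,0.005],"turn": [0,0,0]},
    {"jaw": 1,"dp": [0,0,0],"turn": [0,0,0]},
    {"jaw": 1,"dp": [0,0,0],"turn": [0,0,0]},
    {"jaw": 1,"dp": [0,0,0],"turn": [0,0,0]},
  ],
)

```text
t: 11.95
tcp_pos: [0.4259, -0.0864, 0.1101]
ee_rot: [3.139, 0.001, 1.486]
contact_force: [0.4, -0.3, -0.2]
width: 0.0854
gripper_force: 0.0
```

```bash
python3 - <<'E'
from h import *
o=get_obs();print(o["t"],o["tcp_pos"],o["ee_rot"],o["joint_vel"].round(3),o["width"])
E
```

```text
11.95 [ 0.4258657  -0.08636967  0.11013252] [3.13880949e+00 8.51949053e-04 1.48612313e+00] [ 0.002 -0.004 -0.003 -0.001 -0.002 -0.   ] 0.08544372201075534
```

Request:
drive_tool(
  commands=[
    {"jaw": 1,"dp": [0,-0.001,0.02],"turn": [0,0,0]},
    {"jaw": 1,"dp": [0,0,0.025],"turn": [0,0,0]},
    {"jaw": 1,"dp": [0,0,0.02],"turn": [0,0,0]},
    {"jaw": 1,"dp": [0,0,0.007],"turn": [0,0,0]},
    {"jaw": 0.4,"dp": [0,0,0],"turn": [0,0,0]},
    {"jaw": 0.3,"dp": [0,0,0],"turn": [0,0,0]},
    {"jaw": 0.3,"dp": [0,0,0],"turn": [0,0,0]},
    {"jaw": 0.3,"dp": [0,0,0],"turn": [0,0,0]},
    {"jaw": 0.3,"dp": [0,0,0],"turn": [0,0,0]},
    {"jaw": 0.3,"dp": [0,0,0],"turn": [0,0,0]},
  ],
  squeeze=50,
)

```text
t: 12.78
tcp_pos: [0.4254, -0.0866, 0.0385]
ee_rot: [3.138, 0.001, 1.486]
contact_force: [-0.1, 0.7, 6.6]
width: 0.041
gripper_force: 51.0
```

Request:
drive_tool(
  commands=[
    {"jaw": 0.3,"dp": [0,0,-0.02],"turn": [0,0,0]},
    {"jaw": 0.3,"dp": [0,0,-0.04],"turn": [0,0,0]},
    {"jaw": 0.3,"dp": [0,0,-0.04],"turn": [0,0,0]},
    {"jaw": 0.3,"dp": [0.0124,0.009,-0.02],"turn": [0,0,0]},
    {"jaw": 0.3,"dp": [0.0249,0.018,0],"turn": [0,0,0]},
    {"jaw": 0.3,"dp": [0.0249,0.018,0],"turn": [0,0,0]},
    {"jaw": 0.3,"dp": [0.0249,0.018,0],"turn": [0,0,0]},
    {"jaw": 0.3,"dp": [0.0249,0.018,0],"turn": [0,0,0]},
    {"jaw": 0.3,"dp": [0.0249,0.018,0],"turn": [0,0,0]},
    {"jaw": 0.3,"dp": [0.0249,0.018,0],"turn": [0,0,0]},
    {"jaw": 0.3,"dp": [0.0249,0.018,0],"turn": [0,0,0]},
    {"jaw": 0.3,"dp": [0.0124,0.009,0.01],"turn": [0,0,0]},
  ],
)

```text
t: 13.78
tcp_pos: [0.5873, 0.1028, 0.1491]
ee_rot: [3.136, -0.002, 1.488]
contact_force: [0.2, 0.2, -0.1]
width: 0.0412
gripper_force: 50.9
```

Request:
drive_tool(
  commands=[
    {"jaw": 0.3,"dp": [0,0,0.025],"turn": [0,0,0]},
    {"jaw": 0.3,"dp": [0,0,0.025],"turn": [0,0,0]},
    {"jaw": 0.3,"dp": [0,0,0.02],"turn": [0,0,0]},
    {"jaw": 0.3,"dp": [0,0,0.005],"turn": [0,0,0]},
    {"jaw": 0.3,"dp": [0,0,0],"turn": [0,0,0]},
    {"jaw": 0.3,"dp": [0,0,0],"turn": [0,0,0]},
    {"jaw": 0.3,"dp": [0,0,0],"turn": [0,0,0]},
  ],
)

```text
t: 14.37
tcp_pos: [0.5855, 0.1002, 0.0735]
ee_rot: [3.138, -0.0, 1.486]
contact_force: [-0.4, -0.3, -0.3]
width: 0.0406
gripper_force: 50.9
```

Request:
drive_tool(
  commands=[
    {"jaw": 0.3,"dp": [0,0,0.015],"turn": [0,0,0]},
    {"jaw": 0.3,"dp": [0,0,0.01],"turn": [0,0,0]},
    {"jaw": 0.3,"dp": [0,0,0.004],"turn": [0,0,0]},
    {"jaw": 0.3,"dp": [0,0,0.002],"turn": [0,0,0]},
    {"jaw": 0.3,"dp": [0,0,0],"turn": [0,0,0]},
    {"jaw": 0.3,"dp": [0,0,0],"turn": [0,0,0]},
  ],
)

```text
t: 14.87
tcp_pos: [0.5845, 0.1002, 0.0416]
ee_rot: [3.141, -0.0, 1.486]
contact_force: [-3.0, -0.7, 5.0]
width: 0.0408
gripper_force: 51.3
```

Request:
drive_tool(
  commands=[
    {"jaw": 0.65,"dp": [0,0,0],"turn": [0,0,0]},
    {"jaw": 0.65,"dp": [0,0,0],"turn": [0,0,0]},
    {"jaw": 0.65,"dp": [0,0,0],"turn": [0,0,0]},
    {"jaw": 0.65,"dp": [0,0,-0.01],"turn": [0,0,0]},
    {"jaw": 0.65,"dp": [0,0,-0.025],"turn": [0,0,0]},
    {"jaw": 0.65,"dp": [0,0,-0.04],"turn": [0,0,0]},
    {"jaw": 0.8,"dp": [0,0,-0.04],"turn": [0,0,0]},
    {"jaw": 1,"dp": [0.01,-0.015,-0.01],"turn": [0,0,0]},
    {"jaw": 1,"dp": [0.0214,-0.0299,0],"turn": [0,0,0]},
    {"jaw": 1,"dp": [0.0214,-0.0299,0],"turn": [0,0,0]},
    {"jaw": 1,"dp": [0.0214,-0.0299,0],"turn": [0,0,0]},
    {"jaw": 1,"dp": [0.0214,-0.0299,0],"turn": [0,0,0]},
  ],
)

```text
t: 15.87
tcp_pos: [0.4569, 0.2076, 0.1662]
ee_rot: [3.14, -0.001, 1.485]
contact_force: [0.1, 0.2, 0.6]
width: 0.0851
gripper_force: 0.0
```

Request:
drive_tool(
  commands=[
    {"jaw": 1,"dp": [0.0114,-0.0149,0],"turn": [0,0,0]},
    {"jaw": 1,"dp": [0,0,0.008],"turn": [0,0,-0.12]},
    {"jaw": 1,"dp": [0,0,0.008],"turn": [0,0,-0.12]},
    {"jaw": 1,"dp": [0,0,0.008],"turn": [0,0,-0.12]},
    {"jaw": 1,"dp": [0,0,0.008],"turn": [0,0,-0.12]},
    {"jaw": 1,"dp": [0,0,0.008],"turn": [0,0,-0.12]},
    {"jaw": 1,"dp": [0,0,0.008],"turn": [0,0,-0.12]},
    {"jaw": 1,"dp": [0,0,0.008],"turn": [0,0,-0.12]},
    {"jaw": 1,"dp": [0,0,0.008],"turn": [0,0,-0.12]},
    {"jaw": 1,"dp": [0,0,0.008],"turn": [0,0,-0.12]},
    {"jaw": 1,"dp": [0,0,0.008],"turn": [0,0,-0.12]},
    {"jaw": 1,"dp": [0,0,0],"turn": [0,0,-0.12]},
  ],
)

```text
t: 16.87
tcp_pos: [0.4432, 0.2192, 0.0841]
ee_rot: [-3.14, -0.002, 2.812]
contact_force: [0.6, 0.7, -0.4]
width: 0.0855
gripper_force: 0.0
```

Request:
drive_tool(
  commands=[
    {"jaw": 1,"dp": [0,0,0],"turn": [0,0,-0.12]},
    {"jaw": 1,"dp": [0,0,0],"turn": [0,0,-0.12]},
    {"jaw": 1,"dp": [0,0,0],"turn": [0,0,-0.01]},
    {"jaw": 1,"dp": [0,0,0],"turn": [0,0,0]},
    {"jaw": 1,"dp": [0,0,0],"turn": [0,0,0]},
  ],
)

```text
t: 17.28
tcp_pos: [0.4443, 0.2196, 0.0857]
ee_rot: [3.141, 0.001, 3.053]
contact_force: [0.9, -0.1, -0.2]
width: 0.0851
gripper_force: 0.0
```

```bash
python3 - <<'E'
from h import *
s=capture("side");o=get_obs();print(o["t"],o["tcp_pos"],o["ee_rot"],o["width"])
cv2.imwrite("pics/t6.png",np.hstack([cv2.resize(s[130:210,320:400,::-1],None,fx=4.5,fy=4.5,interpolation=cv2.INTER_CUBIC),cv2.resize(s[90:170,250:340,::-1],None,fx=4.5,fy=4.5,interpolation=cv2.INTER_CUBIC)]))
E
```

```text
17.3333 [0.44431686 0.21954484 0.08562661] [3.14143831e+00 4.30050764e-04 3.05383844e+00] 0.08527551809594927
```

View pics/t6.png

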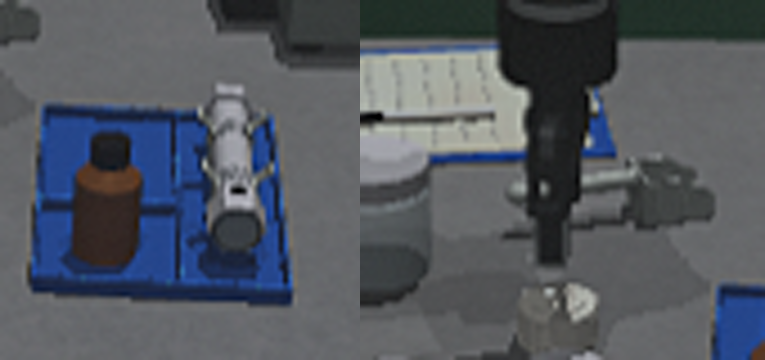

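Request:
drive_tool(
  commands=[
    {"jaw": 1,"dp": [0,0,0.025],"turn": [0,0,0]},
    {"jaw": 1,"dp": [0,0,0.025],"turn": [0,0,0]},
    {"jaw": 1,"dp": [0,0,0.01],"turn": [0,0,0]},
    {"jaw": 1,"dp": [0,0,0.004],"turn": [0,0,0]},
    {"jaw": 0.5,"dp": [0,0,0],"turn": [0,0,0]},
    {"jaw": 0.4,"dp": [0,0,0],"turn": [0,0,0]},
    {"jaw": 0.4,"dp": [0,0,0],"turn": [0,0,0]},
    {"jaw": 0.4,"dp": [0,0,0],"turn": [0,0,0]},
    {"jaw": 0.4,"dp": [0,0,0],"turn": [0,0,0]},
    {"jaw": 0.4,"dp": [0,0,0],"turn": [0,0,0]},
  ],
  squeeze=35,
)

```text
t: 18.17
tcp_pos: [0.4456, 0.22, 0.023]
ee_rot: [3.14, 0.003, 3.056]
contact_force: [0.1, 0.2, 5.6]
width: 0.0529
gripper_force: 37.3
```

Request:
drive_tool(
  commands=[
    {"jaw": 0.4,"dp": [0,0,-0.02],"turn": [0,0,0]},
    {"jaw": 0.4,"dp": [0,0,-0.04],"turn": [0,0,0]},
    {"jaw": 0.4,"dp": [0,0,-0.03],"turn": [0,0,0]},
    {"jaw": 0.4,"dp": [-0.015,0,-0.01],"turn": [0,0,0]},
    {"jaw": 0.4,"dp": [-0.03,0,0],"turn": [0,0,0]},
    {"jaw": 0.4,"dp": [-0.03,0,0],"turn": [0,0,0]},
    {"jaw": 0.4,"dp": [-0.03,0,0],"turn": [0,0,0]},
    {"jaw": 0.4,"dp": [-0.03,0,0],"turn": [0,0,0]},
    {"jaw": 0.4,"dp": [-0.015,0,0.01],"turn": [0,0,0]},
    {"jaw": 0.4,"dp": [0,0,0.025],"turn": [0,0,0]},
    {"jaw": 0.4,"dp": [0,0,0.025],"turn": [0,0,0]},
    {"jaw": 0.4,"dp": [0,0,0.01],"turn": [0,0,0]},
  ],
)

```text
t: 19.17
tcp_pos: [0.5913, 0.2059, 0.0472]
ee_rot: [-3.14, -0.006, 3.055]
contact_force: [-0.6, -0.4, -1.2]
width: 0.0528
gripper_force: 36.9
```

Request:
drive_tool(
  commands=[
    {"jaw": 0.4,"dp": [0,0,0],"turn": [0,0,0]},
    {"jaw": 0.4,"dp": [0,0,0],"turn": [0,0,0]},
    {"jaw": 0.4,"dp": [0,0,0],"turn": [0,0,0]},
  ],
)

```text
t: 19.42
tcp_pos: [0.5945, 0.207, 0.053]
ee_rot: [3.141, 0.002, 3.056]
contact_force: [-0.6, -0.7, 0.2]
width: 0.0528
gripper_force: 36.9
```

Now down to the floor (0.0265 m), and stop there.

Request:
drive_tool(
  commands=[
    {"jaw": 0.4,"dp": [0,0,0.012],"turn": [0,0,0]},
    {"jaw": 0.4,"dp": [0,0,0.01],"turn": [0,0,0]},
    {"jaw": 0.4,"dp": [0,0,0.003],"turn": [0,0,0]},
    {"jaw": 0.4,"dp": [0,0,0.001],"turn": [0,0,0]},
    {"jaw": 0.4,"dp": [0,0,0],"turn": [0,0,0]},
    {"jaw": 0.4,"dp": [0,0,0],"turn": [0,0,0]},
  ],
)

```text
t: 19.92
tcp_pos: [0.5938, 0.2066, 0.0259]
ee_rot: [-3.141, 0.0, 3.056]
contact_force: [-0.6, -1.2, 4.5]
width: 0.053
gripper_force: 38.0
```

Request:
drive_tool(
  commands=[
    {"jaw": 0.8,"dp": [0,0,0],"turn": [0,0,0]},
    {"jaw": 0.8,"dp": [0,0,0],"turn": [0,0,0]},
    {"jaw": 0.8,"dp": [0,0,0],"turn": [0,0,0]},
    {"jaw": 0.8,"dp": [0,0,-0.01],"turn": [0,0,0]},
    {"jaw": 0.8,"dp": [0,0,-0.025],"turn": [0,0,0]},
    {"jaw": 0.8,"dp": [0,0,-0.04],"turn": [0,0,0]},
    {"jaw": 0.8,"dp": [0,0,-0.04],"turn": [0,0,0]},
    {"jaw": 0.8,"dp": [0.0098,0.014,-0.01],"turn": [0,0,0]},
    {"jaw": 0.8,"dp": [0.0197,0.028,0],"turn": [0,0,0]},
    {"jaw": 0.8,"dp": [0.0197,0.028,0],"turn": [0,0,0]},
    {"jaw": 0.8,"dp": [0.0197,0.028,0],"turn": [0,0,0]},
    {"jaw": 0.8,"dp": [0.0197,0.028,0],"turn": [0,0,0]},
  ],
)

```text
t: 20.92
tcp_pos: [0.5154, 0.3409, 0.1513]
ee_rot: [3.141, 0.001, 3.055]
contact_force: [0.2, -0.2, -0.3]
width: 0.0682
gripper_force: 0.0
```

Request:
drive_tool(
  commands=[
    {"jaw": 0.8,"dp": [0.0197,0.028,0],"turn": [0,0,0]},
    {"jaw": 0.8,"dp": [0.0197,0.028,0],"turn": [0,0,0]},
    {"jaw": 0.8,"dp": [0,0,0.01],"turn": [0,0,-0.0985]},
    {"jaw": 0.8,"dp": [0,0,0.02],"turn": [0,0,-0.0985]},
    {"jaw": 0.8,"dp": [0,0,0.02],"turn": [0,0,-0.0985]},
    {"jaw": 0.8,"dp": [0,0,0.02],"turn": [0,0,-0.0985]},
    {"jaw": 0.8,"dp": [0,0,0.005],"turn": [0,0,0]},
    {"jaw": 0.8,"dp": [0,0,0],"turn": [0,0,0]},
    {"jaw": 0.8,"dp": [0,0,0],"turn": [0,0,0]},
    {"jaw": 0.8,"dp": [0,0,0],"turn": [0,0,0]},
  ],
)

```text
t: 21.75
tcp_pos: [0.4827, 0.3995, 0.0772]
ee_rot: [3.141, 0.003, -2.835]
contact_force: [0.9, -0.0, 0.1]
width: 0.0684
gripper_force: 0.0
```

```bash
python3 - <<'E'
from h import *
s=capture("side");t=capture("top");o=get_obs();p=o["tcp_pos"];print(o["t"],p,o["ee_rot"],o["width"])
y=o["ee_rot"][2];print("tip px",px("side",[p-[0,0,.01]]))
a=cv2.resize(s[95:200,265:395,::-1],None,fx=4,fy=4,interpolation=cv2.INTER_CUBIC)
b=cv2.resize(t[170:250,130:200,::-1],None,fx=3.7,fy=5.25,interpolation=cv2.INTER_CUBIC)
cv2.imwrite("pics/t7.png",np.hstack([a,b]))
E
```

```text
21.85 [0.48274938 0.39954207 0.07724964] [ 3.14077445e+00  2.92940478e-03 -2.83435806e+00] 0.06861720629454386
tip px [[305.84064283 120.13169098]]
```

View pics/t7.png

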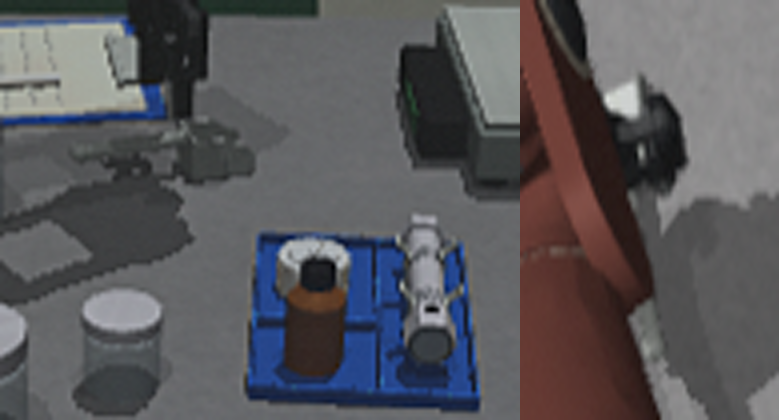

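```bash
python3 - <<'E'
from h import *
f=lambda u,v:(265+u/4,95+v/4)
print(onz("side",[f(75,153)],.03),onz("side",[f(253,165)],.015),onz("side",[f(178,175)],.005),onz("side",[f(175,150)],.03))
E
```

```text
[[0.41011811 0.37696746 0.03      ]] [[0.55790418 0.38648667 0.015     ]] [[0.495509   0.38702981 0.005     ]] [[0.4925869  0.38339007 0.03      ]]
```

Request:
drive_tool(
  commands=[
    {"jaw": 0.8,"dp": [0.008,0,0.015],"turn": [0,0,0]},
    {"jaw": 0.8,"dp": [0,0,0.02],"turn": [0,0,0]},
    {"jaw": 0.8,"dp": [0,0,0.009],"turn": [0,0,0]},
    {"jaw": 0.8,"dp": [0,0,0.004],"turn": [0,0,0]},
    {"jaw": 0.3,"dp": [0,0,0],"turn": [0,0,0]},
    {"jaw": 0,"dp": [0,0,0],"turn": [0,0,0]},
    {"jaw": 0,"dp": [0,0,0],"turn": [0,0,0]},
    {"jaw": 0,"dp": [0,0,0],"turn": [0,0,0]},
    {"jaw": 0,"dp": [0,0,0],"turn": [0,0,0]},
    {"jaw": 0,"dp": [0,0,0],"turn": [0,0,0]},
    {"jaw": 0,"dp": [0,0,0],"turn": [0,0,0]},
  ],
  squeeze=80,
)

```text
t: 22.77
tcp_pos: [0.4747, 0.397, 0.0284]
ee_rot: [3.141, 0.002, -2.833]
contact_force: [-1.4, -0.3, 4.6]
width: 0.0116
gripper_force: 77.9
```

Request:
drive_tool(
  commands=[
    {"jaw": 0,"dp": [0,0,-0.015],"turn": [0,0,0]},
    {"jaw": 0,"dp": [0,0,-0.03],"turn": [0,0,0]},
    {"jaw": 0,"dp": [0,0,-0.03],"turn": [0,0,0]},
    {"jaw": 0,"dp": [0,0,-0.03],"turn": [0,0,0.06]},
    {"jaw": 0,"dp": [0,0,-0.02],"turn": [0,0,0.12]},
    {"jaw": 0,"dp": [0,0,-0.02],"turn": [0,0,0.12]},
    {"jaw": 0,"dp": [0,0,-0.01],"turn": [0,0,0.12]},
    {"jaw": 0,"dp": [0,0,-0.01],"turn": [0,0,0.12]},
    {"jaw": 0,"dp": [0,0,-0.01],"turn": [0,0,0.12]},
    {"jaw": 0,"dp": [0,0,0],"turn": [0,0,0.12]},
    {"jaw": 0,"dp": [0,0,0],"turn": [0,0,0.12]},
    {"jaw": 0,"dp": [0,0,0],"turn": [0,0,0.12]},
  ],
)

```text
t: 23.77
tcp_pos: [0.4738, 0.3964, 0.202]
ee_rot: [-3.141, -0.0, 2.424]
contact_force: [-0.7, 0.0, -1.2]
width: 0.0115
gripper_force: 77.8
```

Request:
drive_tool(
  commands=[
    {"jaw": 0,"dp": [0,0,0],"turn": [0,0,0.12]},
    {"jaw": 0,"dp": [0,0,0],"turn": [0,0,0.12]},
    {"jaw": 0,"dp": [0,0,0],"turn": [0,0,0.12]},
    {"jaw": 0,"dp": [0,0,0],"turn": [0,0,0.12]},
    {"jaw": 0,"dp": [0,0,0],"turn": [0,0,0.12]},
    {"jaw": 0,"dp": [0,0,0],"turn": [0,0,0.12]},
    {"jaw": 0,"dp": [0,0,0],"turn": [0,0,0.12]},
    {"jaw": 0,"dp": [0,0,0],"turn": [0,0,0.12]},
    {"jaw": 0,"dp": [-0.0175,0.008,0],"turn": [0,0,0]},
    {"jaw": 0,"dp": [-0.0349,0.0162,0],"turn": [0,0,0]},
    {"jaw": 0,"dp": [-0.0349,0.0162,0],"turn": [0,0,0]},
    {"jaw": 0,"dp": [-0.0349,0.0162,0],"turn": [0,0,0]},
  ],
)

```text
t: 24.77
tcp_pos: [0.5178, 0.2681, 0.2016]
ee_rot: [-3.141, 0.0, 1.471]
contact_force: [1.5, 0.6, -1.3]
width: 0.0116
gripper_force: 77.9
```

Request:
drive_tool(
  commands=[
    {"jaw": 0,"dp": [-0.0349,0.0162,0],"turn": [0,0,0]},
    {"jaw": 0,"dp": [-0.0349,0.0162,0],"turn": [0,0,0]},
    {"jaw": 0,"dp": [-0.0349,0.0162,0],"turn": [0,0,0]},
    {"jaw": 0,"dp": [-0.0349,0.0162,0],"turn": [0,0,0]},
    {"jaw": 0,"dp": [-0.0349,0.0162,0],"turn": [0,0,0]},
    {"jaw": 0,"dp": [-0.0349,0.0162,0],"turn": [0,0,0]},
    {"jaw": 0,"dp": [-0.0349,0.0162,0],"turn": [0,0,0]},
    {"jaw": 0,"dp": [-0.0349,0.0162,0],"turn": [0,0,0]},
    {"jaw": 0,"dp": [-0.0349,0.0162,0],"turn": [0,0,0]},
    {"jaw": 0,"dp": [-0.0349,0.0162,0],"turn": [0,0,0]},
    {"jaw": 0,"dp": [-0.0349,0.0162,0],"turn": [0,0,0]},
    {"jaw": 0,"dp": [-0.0174,0.008,0.01],"turn": [0,0,0]},
  ],
)

```text
t: 25.77
tcp_pos: [0.6645, -0.1534, 0.1941]
ee_rot: [3.137, 0.002, 1.467]
contact_force: [0.3, 0.4, -0.4]
width: 0.0117
gripper_force: 77.9
```

Request:
drive_tool(
  commands=[
    {"jaw": 0,"dp": [0,0,0.03],"turn": [0,0,0]},
    {"jaw": 0,"dp": [0,0,0.03],"turn": [0,0,0]},
    {"jaw": 0,"dp": [0,0,0.03],"turn": [0,0,0]},
    {"jaw": 0,"dp": [0,0,0.01],"turn": [0,0,0]},
    {"jaw": 0,"dp": [0,0,0],"turn": [0,0,0]},
    {"jaw": 0,"dp": [0,0,0],"turn": [0,0,0]},
    {"jaw": 0,"dp": [0,0,0],"turn": [0,0,0]},
  ],
)

```text
t: 26.35
tcp_pos: [0.6643, -0.1491, 0.0949]
ee_rot: [3.138, 0.001, 1.47]
contact_force: [0.2, -0.6, -0.7]
width: 0.0114
gripper_force: 78.0
```

```bash
python3 - <<'E'
from h import *
s=capture("side");o=get_obs();p=o["tcp_pos"];print(o["t"],p,o["ee_rot"],o["width"],o["torque"],px("side",[p]))
cv2.imwrite("pics/t8.png",cv2.resize(s[140:290,310:430,::-1],None,fx=4,fy=4,interpolation=cv2.INTER_CUBIC))
g=s[150:290,320:420].max(2); print(px("side",[p+[-.008,-.08,-.015],p+[-.008,-.08,0.01],p+[.008,.06,0]]))
E
```

```text
26.4 [ 0.66462016 -0.14919912  0.09543942] [3.13692060e+00 1.10090471e-03 1.47004459e+00] 0.011457577866553536 [ 0.0224571  -0.05358103 -0.02308377] [[387.87220581 210.79606403]]
[[389.20710157 237.87788317]
 [390.48198222 228.81781225]
 [387.26479704 196.20282734]]
```

Request:
drive_tool(
  commands=[
    {"jaw": 0,"dp": [0,-0.001,0.02],"turn": [0,0,0]},
    {"jaw": 0,"dp": [0,0,0.02],"turn": [0,0,0]},
    {"jaw": 0,"dp": [0,0,0.012],"turn": [0,0,0]},
    {"jaw": 0,"dp": [0,0,0.005],"turn": [0,0,0]},
    {"jaw": 0,"dp": [0,0,0.002],"turn": [0,0,0]},
    {"jaw": 0,"dp": [0,0,0],"turn": [0,0,0]},
    {"jaw": 0,"dp": [0,0,0],"turn": [0,0,0]},
  ],
)

```text
t: 26.98
tcp_pos: [0.6628, -0.149, 0.0348]
ee_rot: [3.139, 0.0, 1.47]
contact_force: [-0.1, 1.1, -0.9]
width: 0.0115
gripper_force: 78.0
```

Request:
drive_tool(
  commands=[
    {"jaw": 0,"dp": [0,0,0.002],"turn": [0,0,0]},
    {"jaw": 0,"dp": [0,0,0.001],"turn": [0,0,0]},
    {"jaw": 0,"dp": [0,0,0],"turn": [0,0,0]},
    {"jaw": 0,"dp": [0,0,0],"turn": [0,0,0]},
  ],
)

```text
t: 27.32
tcp_pos: [0.6628, -0.1489, 0.0316]
ee_rot: [3.14, 0.0, 1.47]
contact_force: [0.0, 1.8, 2.2]
width: 0.0114
gripper_force: 78.5
```

Request:
drive_tool(
  commands=[
    {"jaw": 0.3,"dp": [0,0,0],"turn": [0,0,0]},
    {"jaw": 0.3,"dp": [0,0,0],"turn": [0,0,0]},
    {"jaw": 0.3,"dp": [0,0,0],"turn": [0,0,0]},
    {"jaw": 0.3,"dp": [0,0,-0.008],"turn": [0,0,0]},
    {"jaw": 0.3,"dp": [0,0,-0.02],"turn": [0,0,0]},
    {"jaw": 0.4,"dp": [0,0,-0.04],"turn": [0,0,0]},
    {"jaw": 0.8,"dp": [0,0,-0.04],"turn": [0,0,0]},
    {"jaw": 1,"dp": [0.0113,-0.013,-0.02],"turn": [0,0,0]},
    {"jaw": 1,"dp": [0.0226,-0.026,0],"turn": [0,0,0]},
    {"jaw": 1,"dp": [0.0226,-0.026,0],"turn": [0,0,0]},
    {"jaw": 1,"dp": [0.0226,-0.026,0],"turn": [0,0,0]},
    {"jaw": 1,"dp": [0.0226,-0.026,0],"turn": [0,0,0]},
  ],
)

```text
t: 28.32
tcp_pos: [0.5546, -0.0349, 0.1589]
ee_rot: [3.141, -0.0, 1.469]
contact_force: [0.4, 1.3, 0.1]
width: 0.0855
gripper_force: 0.0
```

Request:
drive_tool(
  commands=[
    {"jaw": 1,"dp": [0.0226,-0.026,0],"turn": [0,0,0]},
    {"jaw": 1,"dp": [0.0226,-0.026,0],"turn": [0,0,0]},
    {"jaw": 1,"dp": [0.0226,-0.026,0],"turn": [0,0,0]},
    {"jaw": 1,"dp": [0.0226,-0.026,0],"turn": [0,0,0]},
    {"jaw": 1,"dp": [0.0113,-0.013,0.01],"turn": [0,0,0]},
    {"jaw": 1,"dp": [0,0,0.025],"turn": [0,0,0]},
    {"jaw": 1,"dp": [0,0,0.025],"turn": [0,0,0]},
    {"jaw": 1,"dp": [0,0,0],"turn": [0,0,0]},
    {"jaw": 1,"dp": [0,0,0],"turn": [0,0,0]},
    {"jaw": 1,"dp": [0,0,0],"turn": [0,0,0]},
  ],
)

```text
t: 29.15
tcp_pos: [0.4504, 0.0771, 0.0997]
ee_rot: [3.14, -0.0, 1.47]
contact_force: [0.5, -0.5, 0.2]
width: 0.0854
gripper_force: 0.0
```

```bash
python3 - <<'E'
from h import *
s=capture("side");o=get_obs();p=o["tcp_pos"];print(o["t"],p,o["ee_rot"],o["width"])
hs=cv2.cvtColor(s,cv2.COLOR_RGB2HSV); ms=cv2.inRange(hs,(0,0,110),(180,70,255)); k=np.zeros_like(ms)
k[195:290,375:412]=ms[195:290,375:412]
for c in cv2.findContours(k,0,1)[0]:
    if cv2.contourArea(c)>10: print(cv2.boundingRect(c))
# expected scoop points: handle end, handle/bowl junction, bowl end in lane, side px
a=-.101;d=np.array([-np.sin(a),np.cos(a),0]);m=np.array([.6628,-.149,.033])-d*.01
print(px("side",[m+d*.078,m-d*.022,m-d*.078,m-d*.078-[0,0,.03]]).round(1).tolist())
cv2.imwrite("pics/t9.png",cv2.resize(s[150:285,280:420,::-1],None,fx=4.4,fy=4.4,interpolation=cv2.INTER_CUBIC))
E
```

```text
29.2 [0.45089903 0.07708864 0.10024034] [ 3.13877297e+00 -2.74240318e-04  1.46938343e+00] 0.08537028992311242
(375, 268, 37, 22)
(377, 239, 16, 26)
(375, 195, 37, 72)
[[383.0, 215.2], [384.9, 240.6], [386.2, 256.6], [384.7, 266.6]]
```

Request:
drive_tool(
  commands=[
    {"jaw": 1,"dp": [0,0,0.02],"turn": [0,0,0]},
    {"jaw": 1,"dp": [0,0,0.025],"turn": [0,0,0]},
    {"jaw": 1,"dp": [0,0,0.015],"turn": [0,0,0]},
    {"jaw": 1,"dp": [0,0,0.005],"turn": [0,0,0]},
    {"jaw": 0.6,"dp": [0,0,0],"turn": [0,0,0]},
    {"jaw": 0.4,"dp": [0,0,0],"turn": [0,0,0]},
    {"jaw": 0.4,"dp": [0,0,0],"turn": [0,0,0]},
    {"jaw": 0.4,"dp": [0,0,0],"turn": [0,0,0]},
    {"jaw": 0.4,"dp": [0,0,0],"turn": [0,0,0]},
    {"jaw": 0.4,"dp": [0,0,0],"turn": [0,0,0]},
  ],
  squeeze=60,
)

```text
t: 30.03
tcp_pos: [0.4514, 0.0773, 0.0355]
ee_rot: [3.138, -0.0, 1.47]
contact_force: [-0.0, -0.4, 6.1]
width: 0.0534
gripper_force: 63.0
```

Request:
drive_tool(
  commands=[
    {"jaw": 0.4,"dp": [0,0,-0.02],"turn": [0,0,0]},
    {"jaw": 0.4,"dp": [0,0,-0.04],"turn": [0,0,0]},
    {"jaw": 0.4,"dp": [0,0,-0.04],"turn": [0,0,0]},
    {"jaw": 0.4,"dp": [-0.012,0.0111,-0.02],"turn": [0,0,0]},
    {"jaw": 0.4,"dp": [-0.0239,0.0222,0],"turn": [0,0,0]},
    {"jaw": 0.4,"dp": [-0.0239,0.0222,0],"turn": [0,0,0]},
    {"jaw": 0.4,"dp": [-0.0239,0.0222,0],"turn": [0,0,0]},
    {"jaw": 0.4,"dp": [-0.0239,0.0222,0],"turn": [0,0,0]},
    {"jaw": 0.4,"dp": [-0.0239,0.0222,0],"turn": [0,0,0]},
    {"jaw": 0.4,"dp": [-0.0239,0.0222,0],"turn": [0,0,0]},
    {"jaw": 0.4,"dp": [-0.012,0.0111,0.01],"turn": [0,0,0]},
    {"jaw": 0.4,"dp": [0,0,0.025],"turn": [0,0,0]},
  ],
)

```text
t: 31.03
tcp_pos: [0.592, -0.1089, 0.1227]
ee_rot: [3.131, 0.003, 1.467]
contact_force: [0.4, -0.1, -0.2]
width: 0.0534
gripper_force: 63.5
```

Request:
drive_tool(
  commands=[
    {"jaw": 0.4,"dp": [0,0,0.025],"turn": [0,0,0]},
    {"jaw": 0.4,"dp": [0,0,0.02],"turn": [0,0,0]},
    {"jaw": 0.4,"dp": [0,0,0.005],"turn": [0,0,0]},
    {"jaw": 0.4,"dp": [0,0,0],"turn": [0,0,0]},
    {"jaw": 0.4,"dp": [0,0,0],"turn": [0,0,0]},
    {"jaw": 0.4,"dp": [0,0,0],"turn": [0,0,0]},
  ],
)

```text
t: 31.53
tcp_pos: [0.5885, -0.1052, 0.0703]
ee_rot: [3.138, 0.001, 1.47]
contact_force: [0.2, 0.2, -1.9]
width: 0.0538
gripper_force: 63.6
```

Request:
drive_tool(
  commands=[
    {"jaw": 0.4,"dp": [0,0,0.015],"turn": [0,0,0]},
    {"jaw": 0.4,"dp": [0,0,0.012],"turn": [0,0,0]},
    {"jaw": 0.4,"dp": [0,0,0.004],"turn": [0,0,0]},
    {"jaw": 0.4,"dp": [0,0,0.001],"turn": [0,0,0]},
    {"jaw": 0.4,"dp": [0,0,0],"turn": [0,0,0]},
    {"jaw": 0.4,"dp": [0,0,0],"turn": [0,0,0]},
  ],
)

```text
t: 32.03
tcp_pos: [0.5873, -0.105, 0.0381]
ee_rot: [-3.14, 0.0, 1.47]
contact_force: [-3.8, -0.2, 6.9]
width: 0.0535
gripper_force: 64.4
```

Request:
drive_tool(
  commands=[
    {"jaw": 0.85,"dp": [0,0,0],"turn": [0,0,0]},
    {"jaw": 0.85,"dp": [0,0,0],"turn": [0,0,0]},
    {"jaw": 0.85,"dp": [0,0,0],"turn": [0,0,0]},
    {"jaw": 0.85,"dp": [0,0,-0.01],"turn": [0,0,0]},
    {"jaw": 0.85,"dp": [0,0,-0.025],"turn": [0,0,0]},
    {"jaw": 0.85,"dp": [0,0,-0.04],"turn": [0,0,0]},
    {"jaw": 0.85,"dp": [0,0,-0.04],"turn": [0,0,0]},
    {"jaw": 0.85,"dp": [0,0,-0.04],"turn": [0,0,0]},
    {"jaw": 0.85,"dp": [0,0,-0.04],"turn": [0,0,0]},
    {"jaw": 0.85,"dp": [0.02,-0.02,-0.01],"turn": [0,0,0]},
    {"jaw": 0.85,"dp": [0.029,-0.027,0],"turn": [0,0,0]},
    {"jaw": 0.85,"dp": [0.029,-0.027,0],"turn": [0,0,0]},
  ],
)

```text
t: 33.03
tcp_pos: [0.5218, -0.0197, 0.2442]
ee_rot: [3.137, 0.0, 1.468]
contact_force: [0.2, 1.5, -0.1]
width: 0.0726
gripper_force: 0.0
```

Request:
drive_tool(
  commands=[
    {"jaw": 0.85,"dp": [0.035,-0.01,0],"turn": [0,0,0]},
    {"jaw": 0.85,"dp": [0.035,-0.01,0],"turn": [0,0,0]},
    {"jaw": 0.85,"dp": [0.035,-0.01,0],"turn": [0,0,0]},
    {"jaw": 0.85,"dp": [0.035,0,0],"turn": [0,0,0]},
    {"jaw": 0.85,"dp": [0.035,0,0],"turn": [0,0,0]},
    {"jaw": 0.85,"dp": [0.035,0,0],"turn": [0,0,0]},
    {"jaw": 0.85,"dp": [0.035,0,0],"turn": [0,0,0]},
    {"jaw": 0.85,"dp": [0.02,0,0],"turn": [0,0,0]},
    {"jaw": 0.85,"dp": [0,0,0],"turn": [0,0,0]},
    {"jaw": 0.85,"dp": [0,0,0],"turn": [0,0,0]},
  ],
)

```text
t: 33.87
tcp_pos: [0.5182, 0.2476, 0.2417]
ee_rot: [3.141, 0.0, 1.472]
contact_force: [0.1, 0.4, 0.1]
width: 0.0727
gripper_force: 0.0
```

```bash
python3 - <<'E'
from h import *
s=capture("side");t=capture("top");o=get_obs();print(o["t"],o["tcp_pos"])
a=s[110:310,250:430,::-1];b=t[120:260,210:430,::-1]
A=cv2.resize(a,(450,500),interpolation=cv2.INTER_CUBIC);B=cv2.resize(b,(350,223),interpolation=cv2.INTER_CUBIC)
o=np.zeros((500,800,3),np.uint8);o[:,:450]=A;o[:223,450:]=B;cv2.imwrite("pics/end.png",o)
E
```

```text
33.9667 [0.51834777 0.24616926 0.24160048]
```

View pics/end.png

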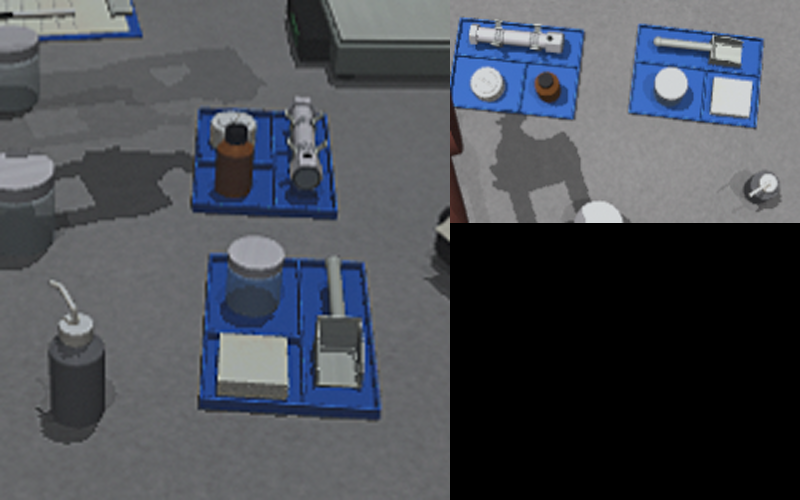

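```bash
python3 - <<'E'
from h import *
t=capture("top");s=capture("side")
h=cv2.cvtColor(t,cv2.COLOR_RGB2HSV);m=cv2.inRange(h,(0,0,90),(180,90,255));k=np.zeros_like(m);k[128:158,216:286]=m[128:158,216:286]
for u in range(222,284,4):
    v=np.where(k[:,u]>0)[0]; v=v[(v>133)&(v<155)]
    if len(v): print(u,v.min(),v.max(),end="; ")
a=-.088;R=np.array([[np.cos(a),-np.sin(a)],[np.sin(a),np.cos(a)]])
q=lambda x,y,z:np.r_[np.array([.6248,.1583])+R@np.array([x,y])/1000,z]
print();print("exp top",px("top",[q(45.5,y,.032) for y in(-80,-50,-20,20,50,80)]).round(1).tolist())
# side-view top-of-flat silhouette rows near both ends
hs=cv2.cvtColor(s,cv2.COLOR_RGB2HSV);ms=cv2.inRange(hs,(0,0,60),(180,80,255))
for c0 in(368,370,372): 
    v=np.where(ms[140:190,c0]>0)[0]+140; print(c0,v.tolist())
print("exp side",px("side",[q(45.5,80,.048),q(45.5,80,.032),q(45.5,-80,.048),q(45.5,-80,.016)]).round(1).tolist())
E
```

```text
222 138 146; 226 135 147; 230 137 145; 234 137 146; 238 134 148; 242 137 146; 246 139 147; 250 139 147; 254 134 148; 258 134 148; 262 134 150; 266 134 149; 270 134 152; 274 134 152; 278 134 153; 282 134 136; 
exp top [[281.5, 146.6], [270.5, 145.5], [259.6, 144.5], [245.1, 143.0], [234.3, 142.0], [223.5, 140.9]]
368 [140, 141, 142, 143, 144, 145, 146, 147, 148, 149, 150, 151, 152, 153, 154, 155, 156, 157, 158, 159, 160, 161, 162, 163, 164, 165, 166, 167, 168, 169, 170, 171, 172, 173, 174, 175, 176, 177, 181]
370 [140, 141, 142, 143, 144, 145, 146, 147, 148, 149, 150, 151, 152, 153, 154, 155, 156, 157, 158, 159, 160, 161, 162, 163, 164, 165, 166, 167, 168, 169, 170, 171, 172, 173, 174, 175, 176, 178, 179, 180, 181, 182, 183, 184, 185]
372 [140, 141, 142, 143, 144, 145, 146, 147, 148, 149, 150, 151, 152, 153, 154, 155, 156, 157, 158, 159, 160, 161, 162, 163, 164, 165, 166, 167, 168, 169, 170, 171, 173, 174, 175, 176, 178, 179, 180, 181, 182, 183, 184]
exp side [[370.5, 149.5], [370.0, 154.2], [372.7, 177.1], [371.7, 186.9]]
```

```bash
python3 -c "
from bench import *
print(finish_job())"
```

```text
the job is handed in; nothing more can be done
None
```

Both kits are made up in the order asked, and the job was handed in at about 34 s of robot time; the last camera check showed all five parts seated, the torch home in both clips and the wash bottle still standing, but the hand-in returned no verdict.

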